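# Lay out the netsuke carver's tool tray in order of use

### The job

The three-lane tool tray is being laid out in the order the tools are used, and the rasp already lies in the lane at one end. Lay the red-handled steel graver in the middle lane next to it, and after that the copper burnisher in the empty lane at the other end. Each tool must be set down, not dropped, lying flat and lengthwise within its own lane (either way round), with the rasp left lying where it is.

Things in the scene. Friction and masses are not known exactly. Their poses are not given: they have to be found in the camera images.
- tray: Fixed dark wood tray, any yaw, 206 (x) by 222 mm (y). Origin: centre of underside, on the bench; z up. Felt floor 6 mm over the bench. 3 lanes along its x, 194 long, 65 mm wide, centre lines at y = +70 mm (first: the rasp's), 0 (middle: graver), -70 mm (last: burnisher). Pale ridges between lanes and outer rim 5-6 mm wide, tops 12 mm over the bench.
- rasp_center (a point): Rasp: pale wooden handle, flat dark toothed steel blade; 80 g. Already in the first lane; stays there. 140 mm long along its x (working end +x). Point: mid-length, half-way up (11 mm over its underside), on the square 22 x 22 mm handle, which runs from 70 mm behind it to 25 mm ahead; slimmer end beyond. z up. 
- graver_center (a point): Graver: red handle with a brass band, slim bright steel blade; about 70 g. 140 mm long along its x (working end +x). Point: mid-length, half-way up (11 mm over its underside), on the square 22 x 22 mm handle, which runs from 70 mm behind it to 25 mm ahead; slimmer end beyond. z up. Starts flat on the bench, within 20 degrees of world x, swapping places with others.
- burnisher_center (a point): Burnisher: dark wooden handle with a copper band, copper neck and copper paddle 20 mm wide; about 90 g. 140 mm long along its x (working end +x). Point: mid-length, half-way up (11 mm over its underside), on the square 22 x 22 mm handle, which runs from 70 mm behind it to 25 mm ahead; slimmer end beyond. z up. Starts flat on the bench, within 20 degrees of world x, swapping places with others.
Things that resemble listed ones, but are neither listed nor needed, are in the scene too. Of the things shaped like the part that bears burnisher_center, the dark wooden one is meant.

How it is judged:
On the way, in this order (a step that is already met when the one before it is completed fails the run):
1. the graver lies in the middle lane, let go (x of graver_center in the frame of tray between -0.03 and 0.03 m and y of graver_center in the frame of tray between -0.027 and 0.027 m and z of graver_center in the frame of tray below 0.022 m and angle between the x axis of graver_center and the x axis of tray, either way round below 0.35 rad and contact force between the fingers and graver below 0.1 N), for 0.2 s.
2. then the burnisher lies in the last lane, let go (x of burnisher_center in the frame of tray between -0.03 and 0.03 m and y of burnisher_center in the frame of tray between -0.097 and -0.043 m and z of burnisher_center in the frame of tray below 0.022 m and angle between the x axis of burnisher_center and the x axis of tray, either way round below 0.35 rad and contact force between the fingers and burnisher below 0.1 N), for 0.2 s.
At the end, for the whole second after the job is handed in: Rasp, graver and burnisher lie in the first, middle and last lane: each flat on the felt (centre less than 22 mm over the bench), its centre within 27 mm of the lane's centre line and within 30 mm of mid-lane lengthwise, its length within 20 degrees of the lane, released and at rest (all of step 1 and all of step 2 and x of rasp_center in the frame of tray between -0.03 and 0.03 m and y of rasp_center in the frame of tray between 0.043 and 0.097 m and z of rasp_center in the frame of tray below 0.022 m and angle between the x axis of rasp_center and the x axis of tray, either way round below 0.35 rad and contact force between the fingers and rasp below 0.1 N and linear speed of each of rasp, graver, burnisher below 0.02 m/s); the robot touches nothing.
It fails at once if the graver dropped or thrown (not held by the fingers while its centre is more than 60 mm over the bench) (height (world z) of graver_center above 0.06 m and contact force between the fingers and graver below 0.02 N).
It fails at once if the burnisher dropped or thrown (not held by the fingers while its centre is more than 60 mm over the bench) (height (world z) of burnisher_center above 0.06 m and contact force between the fingers and burnisher below 0.02 N).
It fails at once if the rasp shifted by more than 30 mm (distance of rasp_center from where it was at the start of the episode above 0.03 m).
It also fails if it takes over 56 s, if anything falls off the work surface, if the arm or the gripper's body presses on something with over 40 N, if the wrist force passes 120 N, or if a joint passes its speed limit or range.

### The arm

A 7-joint arm with a two-finger parallel gripper is mounted at the origin on the work surface. World frame = base frame: x ahead of the robot, y to its left, z up, the work surface at z = 0. Lengths are in m, angles in rad, forces in N, time in s.
With the tool pointing down it reaches from about 0.425 to 0.925 m from the base axis. Payload 6.8 kg.
Tool frame: the origin (TCP) lies between the finger pads; the fingertips stand 17 mm ahead of it and the grasp point (between the pads) lies 2 mm behind it; x points along the fingers, y is the direction in which the jaws open and shut, and the axes are right-handed (so a half turn about x gives the same grasp; the last joint's range is limited). The gripper opens to 85 mm and grips with 20 to 120 N. Pads are 22 mm wide; open, the fingers measure 114 mm over their backs; the gripper's body (76 mm by 85 mm) begins 54 mm behind the grasp point. The pads swing forward as they close: fully open they stand 13 mm farther back than shut.
Start: joints at [1.051, 0.477, 0.022, 1.555, -0.011, 1.109, -0.083], TCP at [0.27, -0.619, 0.222] pointing down, gripper open.
Joint ranges: [-2.96, 2.96], [-0.34, 2.1], [-1.41, 1.46], [0.24, 2.44], [-1.37, 4.51], [0.17, 1.92], [-2.96, 2.96]. Speed limits (rad/s): [2.39, 2.39, 3.14, 3.14, 3.14, 3.14, 3.14].

### API

Orientations are given as a rotation vector (axis times angle).
In Python, from bench import r gives the robot as it stands. The module is installed in compiled form; this text tells all that it offers.
- The arm moves only by the tool apply_moves, never from a script. Its argument "increments" is text: rows parted by semicolons, each of 7 numbers parted by spaces: the finger opening in mm, from 0 to 85.4, then the shift along the tool's x, y, z normalised to -1 to 1, where 1 is 100 cm, then the turn, a rotation vector about the tool's x, y, z normalised to -1 to 1, where 1 is 0.12 rad. In form: gripper x y z wx wy wz; .... A call has exactly 8 rows; each row shifts and turns the commanded pose from where the row before left it, along the tool's axes as they then stand; what a row does not reach is not made up. A row lasts 1/10 s, in which the tool goes at most 50 mm and 8.59 degrees, less where a joint would pass 70% of its speed; a pose out of reach is approached as far as the arm can. A call with a number of a shift or a turn outside -1 to 1 is refused whole. A call with a gripper value outside its range is refused whole. The fingers move at their own pace and stop on an object; "squeeze" is the grip in N (left out, the last holds). Time passes only in rows, so rows that do not move let the fingers close, or fill a call up. It gives the time, the measured TCP pose, the force and the opening at its end, in the units of the state.
- r.get_obs(): the state, without advancing time (a new reading comes with each control period).
- r.grab_frame(name): name is "side" or "top" or "wrist"; returns a dict with "color" (400x640x3 uint8, blue, green, red), "fx", "fy", "cx", "cy" (pixels), "origin" and "orientation" of the camera in the world. Camera axes: x right, y up, looking along -z (the intrinsics and any distortion apply to the point x, -y, -z); pixel columns grow to the right and rows downward; lengths in m; the calibration is good to about 2 mm. A picture is of the moment at which its call begins. There is no depth.
- r.hand_in(): hands the job in, once; it reports no verdict.
The state is a dict: "clock": time; "joints": joint angles; "qvel": joint speeds; "tau": joint torques, N m; "tcp_pos": TCP position; "orientation": TCP orientation; "contact_force": force on the tool from outside, world axes, zero at the start; "moment": the same for the moment, N m; "grip_width": finger opening in m.
Only numpy, scipy, OpenCV 4.12 (cv2) and the standard library are available. Lean on these libraries where they do the work, as an engineer would, in place of code of your own. Each camera call takes 0.05 s, during which the arm holds its last target. There are 200 camera calls.

## Working session

There is one attempt and no reset: what is moved stays moved. The work goes in short steps, Python scripts to look and compute and a tool call to move; the robot and the scene stay as the last step left them, time stands still between calls to the robot, and variables do not carry over. Pictures are saved under pics/ and viewed, about 8 in all and at most 12, crops included, and the job is handed in when it is done.

Besides the shell and the picture viewer there is one more tool, called after "Call:" by a JSON object that holds its "name" and its "arguments", one argument or row to a line. apply_moves: Moves the arm, as the interface text tells. Scaled input: -1 to 1 covers 100 cm each way for a shift and 0.12 rad each way for a turn. Its arguments: {"type":"object","properties":{"increments":{"type":"string"},"squeeze":{"type":"number"}},"required":["increments"]}

```bash
mkdir -p pics; cat > h.py <<'E'
import numpy as np,cv2
from scipy.spatial.transform import Rotation as R
from bench import r
def grab(n):
    f=r.grab_frame(n); return f
def rot(o):
    o=np.array(o,float)
    return o if o.shape==(3,3) else (R.from_rotvec(o).as_matrix() if o.size==3 else R.from_quat(o).as_matrix())
def w(f,u,v,z):
    d=rot(f["orientation"])@np.array([(u-f["cx"])/f["fx"],-(v-f["cy"])/f["fy"],-1])
    o=np.array(f["origin"]); return o+d*(z-o[2])/d[2]
E
python3 - <<'E'
from h import *
o=r.get_obs();print(o)
for n in("top","side"):
    f=grab(n);cv2.imwrite(f"pics/{n}0.png",f["color"]);print({k:v for k,v in f.items() if k!="color"})
E
```

```text
{'clock': 0.0, 'joints': array([ 1.05090672,  0.47778624,  0.02233876,  1.55645339, -0.01150515,
        1.10925085, -0.08307202]), 'qvel': array([ 1.27354009e-03, -1.67797193e-04,  6.77687296e-05,  1.03962784e-04,
        1.69473115e-04,  1.01270933e-03,  6.69136718e-04]), 'tau': array([-4.43015342e-04, -5.96454656e+01,  1.60733387e+00, -2.81195068e+01,
        1.22823397e-02,  9.28371563e-03,  1.63895811e-05]), 'tcp_pos': array([ 0.26991906, -0.61803441,  0.22063416]), 'orientation': array([ 1.99479634,  0.41851018, -1.99578293]), 'contact_force': array([ 0.53260065, -0.63580021,  0.60635894]), 'moment': array([ 0.01603878,  0.02562391, -0.08728648]), 'grip_width': 0.08531276970691404}
{'fx': 394.05873927537334, 'fy': 394.05873927537334, 'cx': 316.64390816778484, 'cy': 203.23196275382224, 'origin': array([ 0.34561167, -0.1008478 ,  1.1781197 ]), 'orientation': array([ 0.06812987, -0.04651011, -1.56929066])}
{'fx': 502.9609444097735, 'fy': 502.9609444097735, 'cx': 318.465342475759, 'cy': 195.1175103097615, 'origin': array([0.0492694 , 1.01961508, 0.77049238]), 'orientation': array([ 0.21021393, -1.38869815, -2.46898199])}
```

View pics/top0.png

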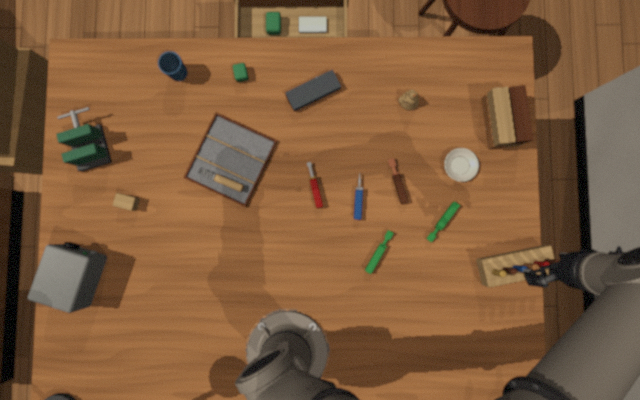

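View pics/side0.png

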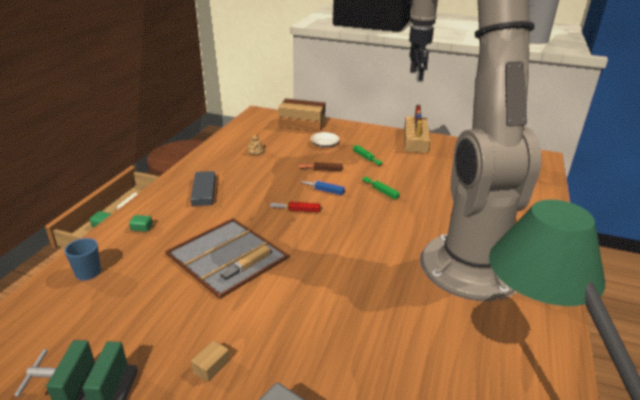

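The top picture shows the tray around (231,160), with the rasp at (222,181).
- **Graver candidates:** red tool (315,187), blue tool (359,199), green tools (380,252) and (444,222), and the rack tools (515,270).
- **Burnisher candidates:** brown tool with copper tip (399,183), plus the same blue and green tools.

My choice is red at (315,187) for the graver and dark wood at (399,183) for the burnisher. I'll check it in a close crop.

```bash
python3 - <<'E'
import cv2
a=cv2.imread("pics/top0.png")
x=cv2.resize(a[105:215,178:288],None,fx=5,fy=5,interpolation=cv2.INTER_CUBIC)[:, :]
y=cv2.resize(a[150:222,295:415],None,fx=6.6,fy=6.6,interpolation=cv2.INTER_CUBIC)
cv2.imwrite("pics/c1.png",x);cv2.imwrite("pics/c2.png",y)
E
```

```text
(no output)
```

View pics/c1.png

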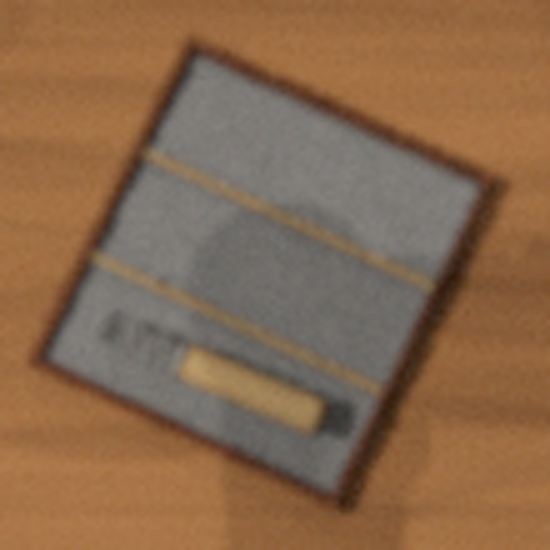

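View pics/c2.png

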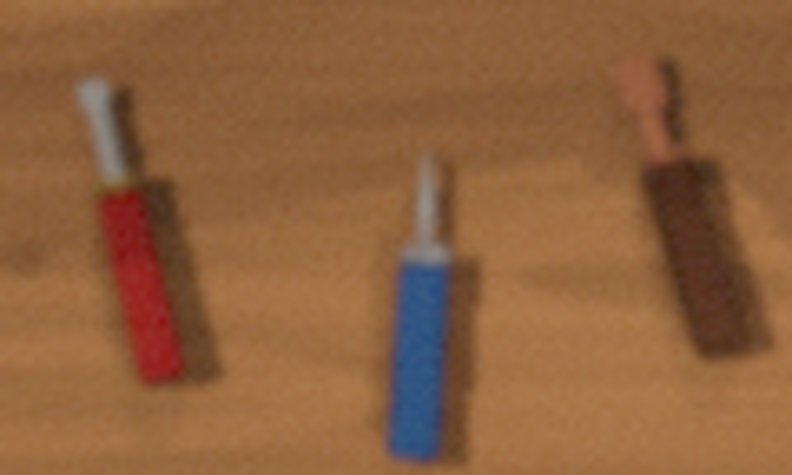

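The crops show the tray corners at about (195,45), (503,185), (345,507) and (40,360), with the rasp in the lower lane. The red graver runs from tail (162,380) to tip (94,85), and has a brass band. The dark-wood burnisher with its copper paddle runs from tail (725,352) to tip (643,65). The choice holds.

```bash
python3 - <<'E'
from h import *
f=grab("top")
P=lambda u,v,s,ox,oy,z:w(f,(u+.5)/s-.5+ox,(v+.5)/s-.5+oy,z)
c=[P(u,v,5,178,105,.012) for u,v in((195,45),(503,185),(345,507),(40,360))]
c=np.array(c);print("tray",c.round(3),c.mean(0).round(3))
print("sizes",[np.linalg.norm(c[i]-c[i-1]).round(3) for i in range(4)])
d=(c[1]-c[0]+c[2]-c[3]);print("lane yaw",np.arctan2(d[1],d[0]))
for a,b in(((145,153),(432,285)),((95,260),(380,388))):
  a=P(*a,5,178,105,.012);b=P(*b,5,178,105,.012);print("ridge",(a+b)/2,np.arctan2(*(b-a)[[1,0]]))
for n,a,b in(("grav",(162,380),(94,85)),("burn",(725,352),(643,65))):
  a=P(*a,6.6,295,150,.011);b=P(*b,6.6,295,150,.011);print(n,((a+b)/2).round(4),"len",np.linalg.norm(b-a).round(3),"yaw",np.arctan2(*(b-a)[[1,0]]).round(3),a.round(3),b.round(3))
a=P(185,365,5,178,105,.028);b=P(325,415,5,178,105,.028);print("rasp handle",a,b)
o=r.get_obs();print(rot(o["orientation"]).round(3),o["tcp_pos"])
E
```

```text
tray [[0.703 0.219 0.012]
 [0.617 0.031 0.012]
 [0.423 0.124 0.012]
 [0.511 0.308 0.012]] [0.563 0.17  0.012]
sizes [np.float64(0.212), np.float64(0.206), np.float64(0.215), np.float64(0.204)]
lane yaw -2.0095872945245405
ridge [0.59626524 0.16036093 0.012     ] -2.004197845556541
ridge [0.53257843 0.18995812 0.012     ] -1.9927804674336707
grav [ 0.4863 -0.0766  0.011 ] len 0.138 yaw 0.227 [ 0.419 -0.092  0.011] [ 0.553 -0.061  0.011]
burn [ 0.4971 -0.3271  0.011 ] len 0.135 yaw 0.263 [ 0.432 -0.345  0.011] [ 0.562 -0.31   0.011]
rasp handle [0.50549448 0.21632469 0.028     ] [0.47578908 0.13302203 0.028     ]
[[-0.001  0.4   -0.916]
 [ 0.001 -0.916 -0.4  ]
 [-1.    -0.001  0.   ]] [ 0.26998208 -0.61816797  0.22086973]
```

Call:
{"name": "apply_moves", "arguments": {
  "increments": "85 0 0 0 0.77 0 0;85 0 0 0 0.77 0 0;85 0 -0.04 -0.027 0 0 0;85 0 -0.04 -0.027 0 0 0;85 0 -0.04 -0.027 0 0 0;85 0 -0.04 -0.027 0 0 0;85 0 -0.04 -0.027 0 0 0;85 0 -0.04 -0.027 0 0 0",
  "squeeze": 40
}}

```text
clock: 0.95
tcp_pos: [0.3743, -0.3463, 0.2216]
orientation: [2.101, 0.239, -2.101]
contact_force: [1.3, -0.7, 0.7]
grip_width: 0.0847
```

Call:
{"name": "apply_moves", "arguments": {
  "increments": "85 0 -0.04 -0.027 0 0 0;85 0 -0.04 -0.027 0 0 0;85 0 -0.04 -0.027 0 0 0;85 0 -0.04 -0.027 0 0 0;85 0 -0.04 -0.027 0 0 0;85 0 -0.04 -0.027 0 0 0;85 0.03 0 0 0 0 0;85 0 0 0 0 0 0"
}}

```text
clock: 1.75
tcp_pos: [0.4757, -0.0765, 0.1889]
orientation: [2.094, 0.244, -2.106]
contact_force: [-0.7, -0.7, 0.3]
grip_width: 0.0844
```

```bash
cat >> h.py <<'E'
def togo(x,y,z,jaw):
    "remaining turn about tool x, then shift in tool axes AFTER that turn (ideal downward tool)"
    o=r.get_obs();M=rot(o["orientation"]);cur=np.arctan2(M[1,1],M[0,1])
    dt=(cur-jaw+np.pi)%(2*np.pi)-np.pi
    T=np.array([[0,np.cos(jaw),np.sin(jaw)],[0,np.sin(jaw),-np.cos(jaw)],[-1,0,0]])
    print("clock",o["clock"],"tcp",o["tcp_pos"].round(4),"xaxis",M[:,0].round(3),"grip",round(o["grip_width"],4),"turn/0.12:",round(dt/.12,2),"shift",(T.T@(np.array([x,y,z])-o["tcp_pos"])).round(4),"j",np.round(o["joints"],2))
E
python3 - <<'E'
from h import *
togo(.4785,-.0784,.011,-1.344)
f=grab("wrist");cv2.imwrite("pics/w1.png",f["color"]);print({k:v for k,v in f.items() if k!="color"})
M=rot(f["orientation"])
for p in((.4863,-.0766,.022),(.419,-.092,.011),(.553,-.061,.011)):
  q=M.T@(np.array(p)-f["origin"]);print(f["cx"]-f["fx"]*q[0]/q[2],f["cy"]+f["fy"]*q[1]/q[2])
E
```

```text
clock 1.75 tcp [ 0.4757 -0.0765  0.1889] xaxis [-0.006  0.001 -1.   ] grip 0.0844 turn/0.12: 0.03 shift [ 0.1779  0.0025 -0.0023] j [ 0.27  0.22 -0.27  2.02  0.07  0.92 -1.38]
{'fx': 283.0514940787763, 'fy': 283.0514940787763, 'cx': 321.5471509100346, 'cy': 199.2191711935622, 'origin': array([ 0.55854176, -0.05759928,  0.34067395]), 'orientation': array([-0.28308492,  0.2281509 , -1.32678462])}
324.0639745118699 168.81843867871982
323.5782844346253 220.18098838946096
324.2062014055156 105.90658113700965
```

View pics/w1.png

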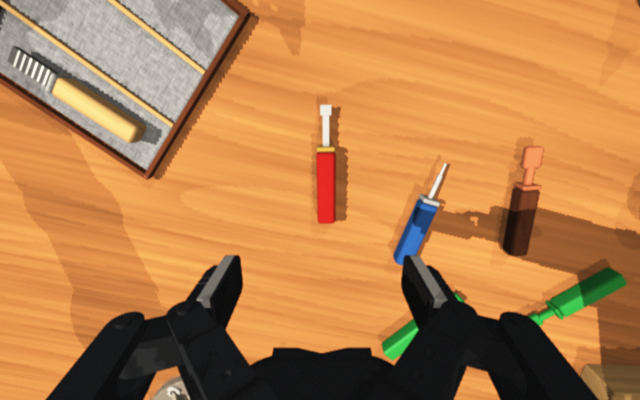

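The wrist view shows the graver from tip (326,105) to tail (326,222), against a prediction of (324,106) to (324,220). They agree within 2 mm, so I'm going down.

Call:
{"name": "apply_moves", "arguments": {
  "increments": "85 0.04 0.0035 -0.0023 0 0 0;85 0.04 0 0 0 0 0;85 0.04 0 0 0 0 0;85 0.03 0 0 0 0 0;85 0.01 0 0 0 0 0;85 0.009 0 0 0 0 0;85 0 0 0 0 0 0;85 0 0 0 0 0 0"
}}

```text
clock: 2.6
tcp_pos: [0.482, -0.0813, 0.0239]
orientation: [2.103, 0.238, -2.099]
contact_force: [0.1, 0.4, -0.5]
grip_width: 0.0848
```

Call:
{"name": "apply_moves", "arguments": {
  "increments": "10 0 0 0 0 0 0;10 0 0 0 0 0 0;10 0 0 0 0 0 0;10 0 0 0 0 0 0;10 0 0 0 0 0 0;10 0 0 0 0 0 0;10 0 0 0 0 0 0;10 0 0 0 0 0 0"
}}

```text
clock: 3.4
tcp_pos: [0.4808, -0.0809, 0.0226]
orientation: [2.101, 0.24, -2.101]
contact_force: [0.8, 1.0, -0.3]
grip_width: 0.0099
```

```bash
python3 - <<'E'
from h import *
togo(.564-.008*np.cos(1.142),.173-.008*np.sin(1.142),.028,-.429)
E
```

```text
clock 3.4 tcp [ 0.4808 -0.0809  0.0226] xaxis [-0.  0. -1.] grip 0.0099 turn/0.12: -7.62 shift [-0.0054 -0.03   -0.2574] j [ 0.22  0.48 -0.22  2.13  0.2   0.54 -1.49]
```

The opening came back as 9.9 mm, but the handle is 22 mm wide, so nothing is held. I'll look.

```bash
python3 - <<'E'
from h import *
f=grab("wrist");cv2.imwrite("pics/w2.png",f["color"]);g=grab("side")["color"][100:300,200:420]
cv2.imwrite("pics/s2.png",np.vstack([cv2.resize(f["color"],(480,300)),cv2.resize(g,(330,300),interpolation=cv2.INTER_CUBIC)[:, :]]) if 0 else np.hstack([cv2.resize(f["color"],(480,300)),cv2.resize(g,(320,300))]))
E
```

```text
(no output)
```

View pics/s2.png

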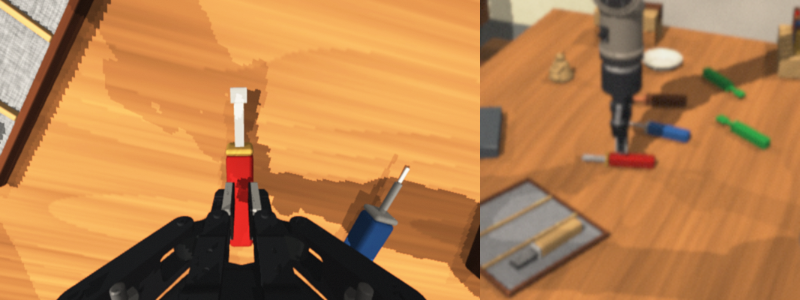

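```bash
python3 - <<'E'
import cv2
a=cv2.imread("pics/w2.png")[180:350,240:430]
cv2.imwrite("pics/w2c.png",cv2.resize(a,None,fx=3.5,fy=3.5,interpolation=cv2.INTER_CUBIC))
from h import *
o=r.get_obs();print(o["contact_force"],o["moment"],o["grip_width"])
E
```

```text
[ 0.21153903  0.24033457 -0.48739673] [-0.00896951  0.00415868 -0.00957871] 0.009801610283810453
```

View pics/w2c.png

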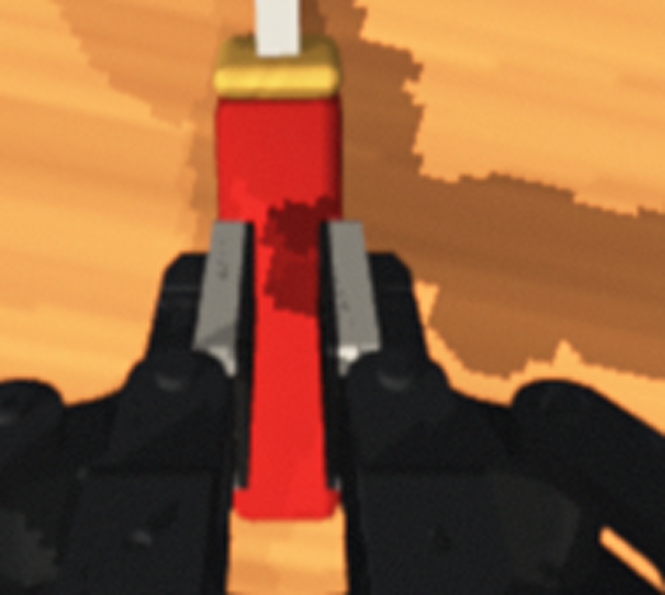

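The fingers have closed above the handle: the gap is about 70 px against a handle of 120 px. The reported TCP height of 22.6 mm says otherwise, so I'm checking the true fingertip height in the side camera.

```bash
cat >> h.py <<'E'
def px(f,p):
    q=rot(f["orientation"]).T@(np.array(p)-f["origin"]);return np.round([f["cx"]-f["fx"]*q[0]/q[2],f["cy"]+f["fy"]*q[1]/q[2]],1)
E
python3 - <<'E'
from h import *
f=grab("side");t=r.get_obs()["tcp_pos"]
for z in(0,.01,.02,.03,.04,.05):print(z,px(f,[t[0],t[1],z]))
print([px(f,p) for p in((.419,-.092,.011),(.553,-.061,.011))])
a=f["color"][170:230,260:340];cv2.imwrite("pics/s3.png",cv2.resize(a,None,fx=8,fy=8,interpolation=cv2.INTER_CUBIC))
E
```

```text
0 [296.7 209.2]
0.01 [296.7 206.2]
0.02 [296.7 203.2]
0.03 [296.7 200.2]
0.04 [296.7 197.1]
0.05 [296.7 194. ]
[array([319. , 208.2]), array([270.1, 204.5])]
```

View pics/s3.png

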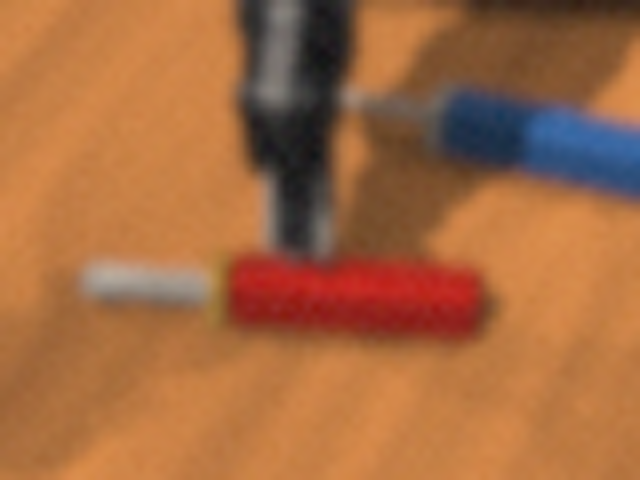

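The fingertips are at pixel row 202, which is about 24 mm high and just above the handle. True height is therefore about 18 mm more than "TCP reading − 17 mm" suggests, so I'll treat the z reading as biased by about −18 mm. Next I open, go down about 17 mm while watching the force, and close again.

Call:
{"name": "apply_moves", "arguments": {
  "increments": "60 0 0 0 0 0 0;60 0 0 0 0 0 0;60 0 0 0 0 0 0;60 0 0 0 0 0 0;60 0.005 -0.001 0 0 0 0;60 0.006 0 0 0 0 0;60 0.006 0 0 0 0 0;60 0 0 0 0 0 0"
}}

```text
clock: 4.35
tcp_pos: [0.4799, -0.0798, 0.0045]
orientation: [2.099, 0.24, -2.103]
contact_force: [0.8, 0.9, -0.4]
grip_width: 0.0599
```

Call:
{"name": "apply_moves", "arguments": {
  "increments": "10 0 0 0 0 0 0;10 0 0 0 0 0 0;10 0 0 0 0 0 0;10 0 0 0 0 0 0;10 0 0 0 0 0 0;10 0 0 0 0 0 0;10 0 0 0 0 0 0;10 0 0 0 0 0 0"
}}

```text
clock: 5.15
tcp_pos: [0.4809, -0.08, 0.0059]
orientation: [2.102, 0.239, -2.101]
contact_force: [-1.7, 0.3, 6.4]
grip_width: 0.0206
```

Call:
{"name": "apply_moves", "arguments": {
  "increments": "10 -0.02 0 0 0 0 0;10 -0.02 0 0 0 0 0;10 -0.02 0 0 -0.95 0 0;10 0 0 0 -0.95 0 0;10 0 0 0 -0.95 0 0;10 0 0 0 -0.95 0 0;10 0 0 0 -0.95 0 0;10 0 0 0 -0.95 0 0"
}}

```text
clock: 5.95
tcp_pos: [0.4803, -0.0799, 0.0653]
orientation: [1.673, 0.825, -1.674]
contact_force: [-0.3, -0.4, -0.9]
grip_width: 0.0205
```

```bash
python3 - <<'E'
from h import *
togo(.564-.006*np.cos(1.142),.173-.006*np.sin(1.142),.065,-.429)
E
```

```text
clock 5.95 tcp [ 0.4803 -0.0799  0.0653] xaxis [-0.  0. -1.] grip 0.0205 turn/0.12: -1.88 shift [ 0.0003 -0.0291 -0.2588] j [ 0.38  0.43 -0.41  2.1   0.27  0.66 -0.87]
```

Call:
{"name": "apply_moves", "arguments": {
  "increments": "10 0 0 0 -0.94 0 0;10 0 0 0 -0.94 0 0;10 0 -0.005 -0.043 0 0 0;10 0 -0.005 -0.043 0 0 0;10 0 -0.005 -0.043 0 0 0;10 0 -0.005 -0.043 0 0 0;10 0 -0.005 -0.043 0 0 0;10 0 -0.004 -0.043 0 0 0"
}}

```text
clock: 6.75
tcp_pos: [0.5629, 0.1679, 0.0652]
orientation: [1.521, 0.972, -1.522]
contact_force: [1.0, -0.0, -1.0]
grip_width: 0.0206
```

```bash
python3 - <<'E'
from h import *
togo(.564-.006*np.cos(1.142),.173-.006*np.sin(1.142),.012,-.429)
f=grab("wrist");cv2.imwrite("pics/w4.png",f["color"])
u=np.array([np.cos(1.142),np.sin(1.142)]);n=np.array([-u[1],u[0]])
for s in(.097,-.097):
  for k in(35,-35):
    p=np.array([.564,.173])+s*u+k*.001*n;print("ridge end",s,k,px(f,[*p,.012]))
E
```

```text
clock 6.75 tcp [0.5629 0.1679 0.0652] xaxis [-0.001 -0.    -1.   ] grip 0.0206 turn/0.12: -0.04 shift [ 0.0532 -0.0011  0.0009] j [-0.04  0.57 -0.47  1.87  0.35  0.79 -1.13]
ridge end 0.097 35 [266.3  73.3]
ridge end 0.097 -35 [371.5  72.6]
ridge end -0.097 35 [281.4 311.3]
ridge end -0.097 -35 [360.2 311. ]
```

View pics/w4.png

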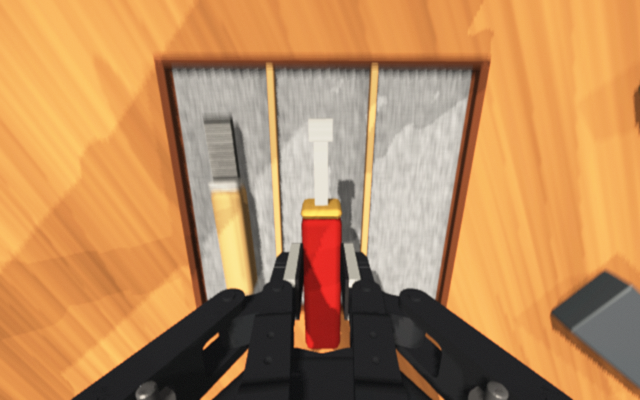

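The graver is held, parallel to the lane, and centred between the ridge ends, which I see at (270,66) and (375,66). The rasp in the left lane is untouched. I'm lowering it with a 1 mm and 3 mm correction, then opening only to 36 mm so the fingers stay inside the lane.

Call:
{"name": "apply_moves", "arguments": {
  "increments": "10 0.015 0.001 -0.003 0 0 0;10 0.015 0 0 0 0 0;10 0.01 0 0 0 0 0;10 0.005 0 0 0 0 0;10 0.004 0 0 0 0 0;10 0.002 0 0 0 0 0;10 0 0 0 0 0 0;10 0 0 0 0 0 0"
}}

```text
clock: 7.6
tcp_pos: [0.5654, 0.1687, 0.015]
orientation: [1.522, 0.971, -1.521]
contact_force: [-0.0, 0.0, -0.4]
grip_width: 0.0204
```

Call:
{"name": "apply_moves", "arguments": {
  "increments": "10 0.001 0 0 0 0 0;10 0.001 0 0 0 0 0;10 0.001 0 0 0 0 0;10 0 0 0 0 0 0;24 0 0 0 0 0 0;36 0 0 0 0 0 0;36 0 0 0 0 0 0;36 0 0 0 0 0 0"
}}

```text
clock: 8.4
tcp_pos: [0.565, 0.1687, 0.0115]
orientation: [1.521, 0.972, -1.521]
contact_force: [0.2, 0.6, 0.1]
grip_width: 0.0357
```

Call:
{"name": "apply_moves", "arguments": {
  "increments": "36 0 0 0 0 0 0;36 -0.01 0 0 0 0 0;36 -0.02 0 0 0 0 0;36 -0.03 0 0 0 0 0;36 -0.04 0 0 0 0 0;36 -0.04 0 0 0 0 0;36 0 0 0 0 0 0;36 0 0 0 0 0 0"
}}

```text
clock: 9.2
tcp_pos: [0.5657, 0.1688, 0.1532]
orientation: [1.524, 0.97, -1.519]
contact_force: [-0.0, -0.3, -0.9]
grip_width: 0.0359
```

```bash
python3 - <<'E'
from h import *
togo(.4971-.006*np.cos(.263),-.3271-.006*np.sin(.263),.15,-1.308)
f=grab("wrist");cv2.imwrite("pics/w5.png",f["color"])
E
```

```text
clock 9.2 tcp [0.5657 0.1688 0.1532] xaxis [ 0.003  0.001 -1.   ] grip 0.0359 turn/0.12: 7.28 shift [0.0032 0.4611 0.2011] j [-0.    0.46 -0.51  1.8   0.27  0.95 -1.07]
```

View pics/w5.png

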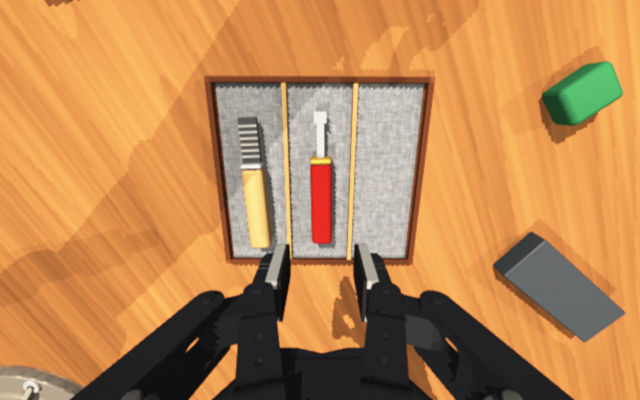

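The graver lies flat in the middle lane at (321,178), between ridges at x≈287 and x≈354, and it is released. The rasp is where it was. Now the burnisher.

Call:
{"name": "apply_moves", "arguments": {
  "increments": "60 0 0 0 0.91 0 0;60 0 0 0 0.91 0 0;60 0 0 0 0.91 0 0;60 0 0 0 0.91 0 0;60 0 0 0 0.91 0 0;60 0 0 0 0.91 0 0;60 0 0 0 0.91 0 0;60 0 0 0 0.91 0 0"
}}

```text
clock: 10.05
tcp_pos: [0.5639, 0.1682, 0.1498]
orientation: [2.08, 0.27, -2.087]
contact_force: [0.0, 0.1, -0.1]
grip_width: 0.0603
```

Call:
{"name": "apply_moves", "arguments": {
  "increments": "60 0 0.042 0.018 0 0 0;60 0 0.042 0.018 0 0 0;60 0 0.042 0.018 0 0 0;60 0 0.042 0.018 0 0 0;60 0 0.042 0.018 0 0 0;60 0 0.042 0.018 0 0 0;60 0 0.042 0.018 0 0 0;60 0 0.042 0.018 0 0 0"
}}

```text
clock: 10.85
tcp_pos: [0.5117, -0.1947, 0.1501]
orientation: [2.079, 0.277, -2.084]
contact_force: [0.5, 0.7, 0.2]
grip_width: 0.0598
```

Call:
{"name": "apply_moves", "arguments": {
  "increments": "60 0 0.042 0.019 0 0 0;60 0 0.042 0.019 0 0 0;60 0 0.041 0.019 0 0 0;60 0.03 0 0 0 0 0;60 0.03 0 0 0 0 0;60 0 0 0 0 0 0;60 0 0 0 0 0 0;60 0 0 0 0 0 0"
}}

```text
clock: 11.65
tcp_pos: [0.4917, -0.3287, 0.0926]
orientation: [2.081, 0.275, -2.079]
contact_force: [0.5, -0.3, 0.3]
grip_width: 0.06
```

```bash
python3 - <<'E'
from h import *
togo(.4971-.006*np.cos(.263),-.3271-.006*np.sin(.263),.006,-1.308)
f=grab("wrist");cv2.imwrite("pics/w6.png",f["color"])
print([px(f,p) for p in((.432,-.345,.022),(.562,-.31,.011))])
E
```

```text
clock 11.65 tcp [ 0.4917 -0.3287  0.0926] xaxis [ 0.001 -0.001 -1.   ] grip 0.06 turn/0.12: 0.01 shift [ 0.0866 -0.0001  0.0003] j [ 0.61  0.5  -0.16  1.86  0.11  0.79 -0.92]
[array([321.7, 271. ]), array([321.8, 116.9])]
```

View pics/w6.png

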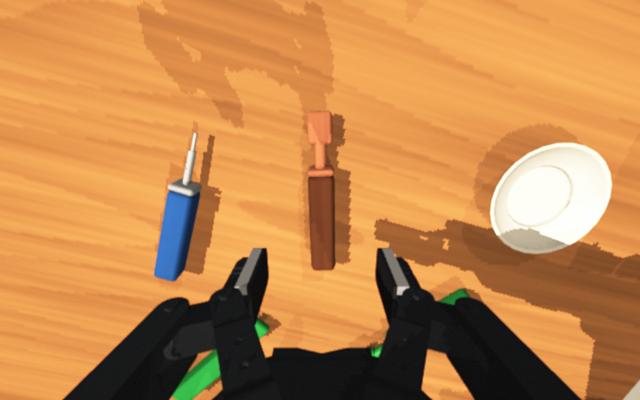

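The burnisher runs from tip (319,112) to tail (324,270), against a prediction of (322,117) to (322,271). That agrees, so I'm going down and gripping.

Call:
{"name": "apply_moves", "arguments": {
  "increments": "60 0.03 0 0 0 0 0;60 0.03 0 0 0 0 0;60 0.015 0 0 0 0 0;60 0.007 0 0 0 0 0;60 0.004 0 0 0 0 0;60 0 0 0 0 0 0;10 0 0 0 0 0 0;10 0 0 0 0 0 0"
}}

```text
clock: 12.5
tcp_pos: [0.4914, -0.3291, 0.0066]
orientation: [2.082, 0.274, -2.079]
contact_force: [-0.5, -0.2, 0.6]
grip_width: 0.0318
```

Call:
{"name": "apply_moves", "arguments": {
  "increments": "10 0 0 0 0 0 0;10 0 0 0 0 0 0;10 0 0 0 0 0 0;10 0 0 0 0 0 0;10 0 0 0 0 0 0;10 0 0 0 0 0 0;10 0 0 0 0 0 0;10 0 0 0 0 0 0"
}}

```text
clock: 13.3
tcp_pos: [0.4914, -0.3291, 0.0066]
orientation: [2.082, 0.274, -2.079]
contact_force: [-0.9, 0.4, 5.8]
grip_width: 0.0205
```

Call:
{"name": "apply_moves", "arguments": {
  "increments": "10 -0.03 0 0 0 0 0;10 -0.03 0 0 0 0 0;10 -0.02 0 0 -0.91 0 0;10 0 0 0 -0.91 0 0;10 0 0 0 -0.91 0 0;10 0 0 0 -0.91 0 0;10 0 0 0 -0.91 0 0;10 0 0 0 -0.91 0 0"
}}

```text
clock: 14.1
tcp_pos: [0.4905, -0.3287, 0.0855]
orientation: [1.668, 0.83, -1.669]
contact_force: [0.7, 0.4, -1.2]
grip_width: 0.0207
```

```bash
python3 - <<'E'
from h import *
togo(.629,.140,.087,-.429)
E
```

```text
clock 14.1 tcp [ 0.4905 -0.3287  0.0855] xaxis [-0.  0. -1.] grip 0.0207 turn/0.12: -1.83 shift [-0.0015 -0.069  -0.4838] j [ 0.73  0.52 -0.32  1.86  0.22  0.8  -0.35]
```

Call:
{"name": "apply_moves", "arguments": {
  "increments": "10 0 0 0 -0.92 0 0;10 0 0 0 -0.92 0 0;10 0 -0.006 -0.044 0 0 0;10 0 -0.006 -0.044 0 0 0;10 0 -0.006 -0.044 0 0 0;10 0 -0.006 -0.044 0 0 0;10 0 -0.006 -0.044 0 0 0;10 0 -0.006 -0.044 0 0 0"
}}

```text
clock: 14.9
tcp_pos: [0.5687, -0.0724, 0.0856]
orientation: [1.52, 0.973, -1.52]
contact_force: [1.0, 0.4, -1.4]
grip_width: 0.0204
```

Call:
{"name": "apply_moves", "arguments": {
  "increments": "10 0 -0.007 -0.044 0 0 0;10 0 -0.007 -0.044 0 0 0;10 0 -0.006 -0.044 0 0 0;10 0 -0.006 -0.044 0 0 0;10 0 -0.006 -0.044 0 0 0;10 0 0 0 0 0 0;10 0 0 0 0 0 0;10 0 0 0 0 0 0"
}}

```text
clock: 15.7
tcp_pos: [0.6313, 0.1375, 0.0852]
orientation: [1.519, 0.971, -1.522]
contact_force: [0.3, -0.6, -1.5]
grip_width: 0.0206
```

```bash
python3 - <<'E'
from h import *
togo(.629,.140,.012,-.429)
E
```

```text
clock 15.7 tcp [0.6313 0.1375 0.0852] xaxis [-0.001 -0.002 -1.   ] grip 0.0206 turn/0.12: -0.03 shift [ 0.0732 -0.0031 -0.0013] j [-0.02  0.61 -0.41  1.71  0.31  0.88 -0.99]
```

Call:
{"name": "apply_moves", "arguments": {
  "increments": "10 0.02 -0.002 -0.001 0 0 0;10 0.02 0 0 0 0 0;10 0.015 0 0 0 0 0;10 0.008 0 0 0 0 0;10 0.004 0 0 0 0 0;10 0.003 0 0 0 0 0;10 0 0 0 0 0 0;10 0 0 0 0 0 0"
}}

```text
clock: 16.5
tcp_pos: [0.6307, 0.1412, 0.0162]
orientation: [1.521, 0.973, -1.519]
contact_force: [-0.1, -0.2, -1.6]
grip_width: 0.0208
```

Call:
{"name": "apply_moves", "arguments": {
  "increments": "10 0.001 0 0 0 0 0;10 0.001 0 0 0 0 0;10 0.001 0 0 0 0 0;10 0 0 0 0 0 0;24 0 0 0 0 0 0;36 0 0 0 0 0 0;36 0 0 0 0 0 0;36 0 0 0 0 0 0"
}}

```text
clock: 17.3
tcp_pos: [0.6303, 0.1411, 0.0127]
orientation: [1.52, 0.973, -1.52]
contact_force: [-0.0, -0.4, -0.4]
grip_width: 0.0358
```

Call:
{"name": "apply_moves", "arguments": {
  "increments": "36 0 0 0 0 0 0;36 -0.01 0 0 0 0 0;36 -0.02 0 0 0 0 0;36 -0.03 0 0 0 0 0;36 -0.04 0 0 0 0 0;36 -0.04 0 0 0 0 0;36 0 0 0 0 0 0;36 0 0 0 0 0 0"
}}

```text
clock: 18.1
tcp_pos: [0.6309, 0.1412, 0.1544]
orientation: [1.522, 0.972, -1.517]
contact_force: [-0.7, 0.3, -0.6]
grip_width: 0.0359
```

```bash
python3 - <<'E'
from h import *
f=grab("wrist");cv2.imwrite("pics/w7.png",f["color"])
E
```

```text
(no output)
```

View pics/w7.png

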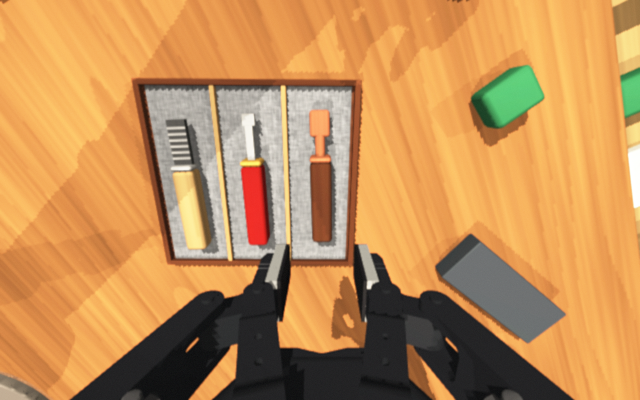

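All three tools lie flat in their lanes: rasp (187,184), graver (254,180), burnisher (320,176). The gripper is clear above them, so I'm handing in.

```bash
python3 -c "
from bench import r
print(r.hand_in())"
```

```text
the job is handed in; nothing more can be done
None
```

I laid the graver in the middle lane, then the burnisher in the last lane, and handed the job in at about 18 s of the 56 s allowed. The hand-in gave no verdict.

- **Last check:** the final wrist picture shows rasp, graver and burnisher flat, lengthwise and near the middle of their own lanes. The rasp looks unmoved, and the gripper is open about 15 cm above. I judged this by eye from the picture and did not measure the final poses.
- **Failed grasp:** the first attempt on the graver closed on air just above the handle. The side camera put the fingertips about 18 mm higher than the reported TCP height implied. I allowed for that offset from then on, and both later grasps held at about 20.5 mm opening.
- **Small disagreements:** the 20.5 mm opening is a little under the 22 mm handle width given. The tray's long side measured about 213 mm, against 222 mm given, so I also used the ridges to fix its centre. The ridge ends appeared about 3–5 mm from where I predicted, and I shifted the graver's set-down by 1 mm and 3 mm to allow for it.

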